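# Push a label plate out over the end of its ledge

## Robot

A 6-joint arm with a two-finger parallel gripper is mounted at the origin on the work surface. World frame = base frame: x ahead of the robot, y to its left, z up, the work surface at z = 0. Lengths are in m, angles in rad, forces in N, time in s.
With the tool pointing down it reaches from about 0.25 to 0.725 m from the base axis. Payload 4 kg.
Tool frame: the origin (TCP) lies on the front face of the gripper's body, between the roots of the fingers; the fingertips stand 73 mm ahead of it and the grasp point (between the pads) lies 54 mm ahead of it; z points along the fingers, y is the line along which they close (so a half turn about z gives the same grasp; the last joint's range is limited). The gripper opens to 85 mm and grips with 20 to 120 N. Pads are 22 mm wide; open, the fingers measure 114 mm over their backs; the gripper's body (76 mm by 85 mm) begins 54 mm behind the grasp point. The pads swing forward as they close: fully open they stand 13 mm farther back than shut.
Start: joints at [-1.237, 0.241, 0.005, 1.335, 0, 1.571], TCP at [0.164, -0.472, 0.304] pointing down, gripper open.
Joint ranges: [-2.72, 2.72], [-1.05, 1.87], [-1.09, 1.28], [-1.99, 2.15], [-1.42, 1.44], [-3.14, 3.14]. Speed limits (rad/s): [2.79, 2.79, 3.14, 3.14, 3.14, 3.14].

## Interface

Orientations are given as a unit quaternion [x, y, z, w].
In Python, from workcell import bot gives the robot as it stands. The module is installed in compiled form; this text tells all that it offers.
- The arm moves only by the tool step_arm, never from a script. Its argument "rows" is a list of rows, each a list of 2 entries, a list of its own where there are three numbers: the shift along the tool's x, y, z in mm, then the turn about the tool's z in degrees. A call has 1 to 12 rows; each row is the pose to reach, as a shift and turn from the pose commanded when the call began, along the tool's axes at that moment; what a row does not reach only later rows make up. A row lasts 1/8 s, in which the tool goes at most 62.5 mm and 10.7 degrees, less where a joint would pass 70% of its speed; a pose out of reach is approached as far as the arm can. A call with a gripper value outside its range is refused whole. "claw" is the gripper's target within -1 to 1 (shut at 1, half-way at 0, fully open at -1), set as the call begins (left out, the last holds). The fingers move at their own pace and stop on an object; the grip force is fixed at half the most. Time passes only in rows, so rows that repeat a pose let the fingers close. It gives the time, the measured TCP pose, the force, the opening and the grip force at its end, in the units of the state.
- bot.get_obs(): the state, without advancing time (a new reading comes with each control period).
- bot.camera(name): name is "scene" or "top" or "wrist"; returns (picture, depth): 480x640x3 uint8, red, green, blue; 480x640 float32, m along the optical axis (not along the pixel's ray), 0 where there is no reading.
- bot.camera_params(name): a dict with "fx", "fy", "cx", "cy" (pixels), "D" ([k1, k2, p1, p2, k3] as OpenCV has them; the pictures are not rectified), "pose" (4x4, takes a point from camera to world coordinates). Camera axes: x right, y up, looking along -z (the intrinsics and any distortion apply to the point x, -y, -z); pixel columns grow to the right and rows downward; lengths in m; the calibration is good to about 2 mm. A picture is of the moment at which its call begins: read the wrist's pose just before it. camera_params takes no time and is no camera call; for the wrist camera it gives the pose at the moment of the call.
- bot.job_done(): hands the job in; it is judged then, once.
Trained networks look in the newest picture that a camera, given by its name, has taken for a name from the list of things; names that differ only in an ending like _2 or _b are one class to them, and where a whole thing is asked for, a point or a joint stands for the part that bears it (a point fixed in the world has none). Each returns a list of dicts, best first, with "score" (0 to 1); they miss things now and then, are a little off and sometimes report something else, mostly with a low value. They report only what shows in the picture. A call takes as long as a camera call. They do not tell look-alikes from the thing itself.
- bot.trace(target, camera): "pixels" (480x640 bool, what is visible of it) and "uv" ([column, row] in pixels, amid what is visible of it).
The state is a dict: "clock": time; "joint_pos": joint angles; "joint_vel": joint speeds; "tau": joint torques, N m; "eef_pos": TCP position; "tool_rot": TCP orientation; "ft_force": force on the tool from outside, world axes, zero at the start; "ft_torque": the same for the moment, N m; "grip_width": finger opening in m; "grasp_force": force on a finger pad.
Only numpy, scipy, OpenCV 4.12 (cv2) and the standard library are available. Lean on these libraries where they do the work, as an engineer would, in place of code of your own. Each camera call takes 0.05 s, during which the arm holds its last target. There are 200 camera calls.

## Task

Push the copper label plate along its lane towards the open end of the pine ledge (away from the blue cross stop) until between a quarter and a third of its length sticks out past the end, so that its edge shows for the next person to take. Only push it with the fingertips: do not grip it, lift it or tip it, and leave it lying flat in its lane. Leave the black plate, the bottle, the label roll and the stopper where they are.

Things in the scene. Friction and masses are not known exactly. Their poses are not given: they have to be found in the camera images.
- ledge: Fixed pine ledge (mm): 360 (x) x 190 (y), flat top 70 above its origin (underside centre, on the bench). Rails 10 wide, 12 high along the top at y = -90, 0, 90 leave two lanes 80 wide, centred on y = 45 and -45. Open end, no stop: x = 180. A blue stop 12 thick, 14 high crosses the other end (x = -180 to -168). Its +x points to the robot's left, within about 0.55 rad.
- copper_plate: Loose copper-coloured plate (mm): 150 (x) x 60 (y) x 6 thick, about 0.15 kg, a black dot near each end. Lies flat on the ledge in either lane, x nearly along the ledge's +x. Origin: centre of its underside. At least 55 of bare lane before the blue stop and 65 before the open end. Slides with dry friction, stops when no longer pushed.
- black_plate: Loose black flat plate of the same size, with a brass dot near each end, in the other lane; to be left alone. Origin: centre of its underside.
- bottle: Loose small green wine bottle with a red cap, 62 mm in diameter, 220 mm tall, upright on the bench beyond the ledge's stop end. Origin: centre of its underside. Leave alone.
- label_roll: Loose white roll of labels, 84 mm in diameter, 55 mm tall, standing flat on the bench beside the ledge's far long side (the ledge's -y side). Origin: centre of its underside. Leave alone.
- stopper: Loose bottle stopper, cork foot and red head, 34 mm in diameter, 45 mm tall, upright on the bench beside the ledge's far long side, near the open end. Origin: centre of its underside. Leave alone.
Not all that is in view belongs to the job. What is meant by the copper_plate is not pink, red or white, and is the smaller of those in its own colour.

How it is judged:
At the end, for the whole second after the job is handed in: The copper plate lies still and flat (4 mm, 0.06 rad) on the ledge, in a lane (centre within 20 mm of its middle, turned under 0.2 rad), 28 to 60 mm of its length past the open end; black plate within 15 mm, bottle, roll and stopper within 30 mm of their starts (x of copper_plate in the frame of ledge between 0.133 and 0.165 m and (y of copper_plate in the frame of ledge between 0.025 and 0.065 m or y of copper_plate in the frame of ledge between -0.065 and -0.025 m) and z of copper_plate in the frame of ledge between 0.066 and 0.074 m and angle between copper_plate's own z axis and vertical below 0.06 rad and angle between the x axis of copper_plate and the x axis of ledge, either way round below 0.2 rad and linear speed of copper_plate below 0.01 m/s and distance of black_plate from where it was at the start of the episode below 0.015 m and distance of each of bottle, label_roll, stopper from where it was at the start of the episode below 0.03 m); the robot touches nothing.
It fails at once if the copper plate is lifted more than 10 mm off the ledge (z of copper_plate in the frame of ledge above 0.08 m).
It fails at once if the copper plate is tipped by more than 0.15 rad (angle between copper_plate's own z axis and vertical above 0.15 rad).
It fails at once if the black plate is moved more than 15 mm (distance of black_plate from where it was at the start of the episode above 0.015 m).
It fails at once if the bottle, label roll or stopper is moved more than 30 mm (distance of any of bottle, label_roll, stopper from where it was at the start of the episode above 0.03 m).
It also fails if it takes over 40 s, if anything falls off the work surface, if the arm or the gripper's body presses on something with over 40 N, if the wrist force passes 120 N, or if a joint passes its speed limit or range.

## Working session

There is one attempt and no reset: what is moved stays moved. The work goes in short steps, Python scripts to look and compute and a tool call to move; the robot and the scene stay as the last step left them, time stands still between calls to the robot, and variables do not carry over. Pictures are saved under pics/ and viewed, at most 10 in all, crops included, and the job is handed in when it is done.

Besides the shell and the picture viewer there is one more tool, called by a JSON object that holds its "api" and its "payload", one argument or row to a line. step_arm: Moves the arm, as the interface text tells. Its arguments: {"type":"object","properties":{"rows":{"type":"array"},"claw":{"type":"number"}},"required":["rows"]}

```bash
mkdir -p pics; cat > h.py <<'E'
import numpy as np, cv2
from workcell import bot
def pts(cam, depth, mask, P=None):
    P=P or bot.camera_params(cam)
    v,u=np.nonzero(mask&(depth>0)); d=depth[v,u]
    K=np.array([[P['fx'],0,P['cx']],[0,P['fy'],P['cy']],[0,0,1.]])
    n=cv2.undistortPoints(np.stack([u,v],1).astype(float)[:,None],K,np.array(P['D'],float))[:,0]
    c=np.stack([n[:,0]*d,-n[:,1]*d,-d],1); T=np.array(P['pose'])
    return c@T[:3,:3].T+T[:3,3]
E
python3 - <<'E'
from h import *
ims=[]
for c in ['top','scene']:
    im,d=bot.camera(c); cv2.imwrite(f'pics/{c}0.png',im[:,:,::-1])
    np.savez(f'{c}.npz',im=im,d=d)
    for t in ['ledge','copper_plate','black_plate','bottle','label_roll','stopper']:
        for r in bot.trace(t,c)[:3]:
            p=pts(c,d,r['pixels'])
            print(c,t,round(r['score'],2),np.round(r['uv']),r['pixels'].sum(),np.round(np.median(p,0),3) if len(p) else '')
o=bot.get_obs();print(o['clock'],o['eef_pos'],o['tool_rot'])
E
```

```text
top ledge 0.74 [308. 243.] 13900 [ 0.55  -0.037  0.071]
top copper_plate 0.95 [477. 300.] 2283 [ 0.437 -0.382  0.006]
top copper_plate 0.9 [392. 335.] 2259 [ 0.363 -0.206  0.006]
top copper_plate 0.86 [341. 211.] 2464 [ 0.6   -0.099  0.076]
top black_plate 0.75 [347. 262.] 2437 [ 0.507 -0.109  0.076]
top bottle 0.83 [487. 221.] 1649 [ 0.58  -0.362  0.144]
top label_roll 0.59 [343. 156.] 1536 [ 0.724 -0.102  0.055]
top stopper 0.74 [256. 167.] 279 [0.703 0.064 0.044]
scene ledge 0.78 [317. 240.] 15187 [ 0.562 -0.06   0.072]
scene copper_plate 0.84 [482. 256.] 4424 [0.607 0.252 0.009]
scene copper_plate 0.83 [154. 227.] 1569 [ 0.434 -0.372  0.007]
scene copper_plate 0.58 [177. 400.] 5970 [ 0.782 -0.326  0.009]
scene black_plate 0.63 [290. 221.] 2263 [ 0.511 -0.109  0.077]
scene bottle 0.92 [132. 269.] 3078 [ 0.602 -0.366  0.131]
scene label_roll 0.64 [310. 339.] 2327 [ 0.739 -0.103  0.056]
scene stopper 0.95 [405. 315.] 434 [0.71  0.064 0.044]
0.7 [ 0.16382474 -0.47239783  0.30392685] [9.86106508e-01 1.66114284e-01 1.14541376e-05 1.32392798e-05]
```

View pics/top0.png

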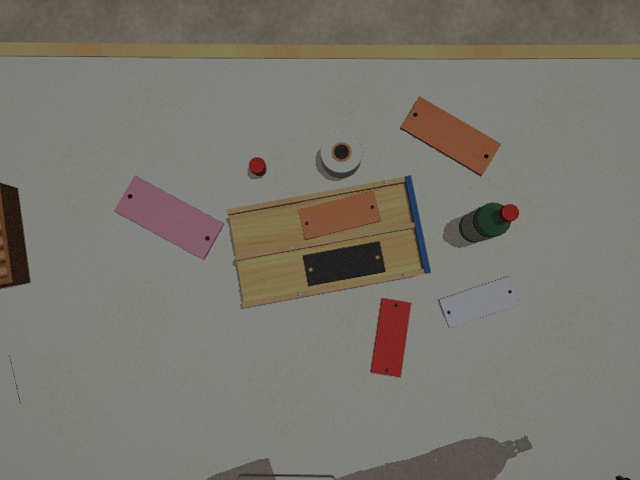

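View pics/scene0.png

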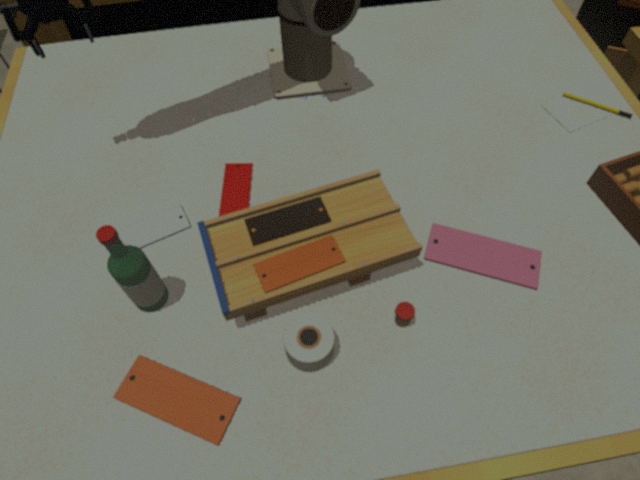

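The top view shows the small copper plate in the ledge's far lane (341,211). The larger orange plate at (450,135) is a look-alike. The black plate is at (345,263), the blue stop is on the right, and the open end is on the left at about x=232. Next I'll fit the poses.

```bash
cat > fit.py <<'E'
from h import *
def rect(p):
    (c,s,a)=cv2.minAreaRect((p[:,:2]*1000).astype(np.float32)); b=cv2.boxPoints((c,s,a))
    e=[b[1]-b[0],b[2]-b[1]]; v=max(e,key=np.linalg.norm); v=v*np.sign(v[1])
    return np.array(c),sorted(s),np.degrees(np.arctan2(v[1],v[0]))
def ledge_frame(c,yaw):
    a=np.radians(yaw); return np.array([[np.cos(a),np.sin(a)],[-np.sin(a),np.cos(a)]])
E
python3 - <<'E'
from fit import *
for cam in ['top','scene']:
    f=np.load(cam+'.npz'); im,d=f['im'],f['d']
    p=pts(cam,d,np.ones(d.shape,bool)); m=d>0
    near=(abs(p[:,0]-.56)<.2)&(abs(p[:,1]+.05)<.24)
    rgb=im[m].astype(int)
    q=p[near&(p[:,2]>.06)&(p[:,2]<.095)]; 
    c,s,a=rect(q); print(cam,'ledge',c,s,a)
    R=ledge_frame(c,a); l=(q[:,:2]*1000-c)@R.T
    fl=(abs(abs(l[:,1])-45)<30)&(l[:,0]>125)&(l[:,0]<170); print('floor z',np.median(q[fl,2]))
    hsv=cv2.cvtColor(im,cv2.COLOR_RGB2HSV)[m].astype(int)
    blue=near&(hsv[:,0]>100)&(hsv[:,0]<125)&(hsv[:,1]>120)&(p[:,2]>.06)
    print('stop',(np.median(p[blue,:2],0)*1000-c)@R.T, blue.sum())
    cop=near&(hsv[:,0]<13)&(hsv[:,1]>130)&(p[:,2]>.068)&(p[:,2]<.085)
    L=(p[:,:2]*1000-c)@R.T
    cop&=(abs(L[:,1]+45)<36)&(abs(L[:,0])<160)
    cc,ss,aa=rect(p[cop]); print('copper',cc,ss,aa,'in ledge',(cc-c)@R.T, aa-a, np.percentile(L[cop],[1,99],axis=0))
    print('zs',np.median(p[cop,2]))
E
```

```text
top ledge [592.17791748 -69.254776  ] [275.59564208984375, 361.13720703125] 101.11776
floor z 0.0706621547040116
stop [-172.1714351    45.67476006] 591
copper [618.44494629 -94.31607819] [25.46727752685547, 148.05392456054688] 102.2246 in ledge [-29.65594534 -20.94159947] 1.106842 [[-102.23080159  -33.50283445]
 [  42.31640484   -9.22630676]]
zs 0.07584887048111422
scene ledge [594.16571045 -67.23410034] [283.3791809082031, 361.2505187988281] 101.024574
floor z 0.0718497867711217
stop [-174.51124448   36.04386846] 379
copper [629.31890869 -92.31181335] [41.305545806884766, 146.4657745361328] 100.983086 in ledge [-31.33725822 -29.70884328] -0.041488647 [[-103.2057413   -32.49173999]
 [  39.46351347   -9.26863566]]
zs 0.07693502559009446
```

```bash
cat >> fit.py <<'E'
def scene_fit(cam,im,d,P=None):
    p=pts(cam,d,np.ones(d.shape,bool),P); m=d>0
    X=np.zeros(d.shape+(3,)); X[m]=p
    k=(m&(X[...,2]>.062)&(X[...,2]<.095)&(abs(X[...,1]+.05)<.3)&(X[...,0]>.35)&(X[...,0]<.8)).astype(np.uint8)
    k=cv2.morphologyEx(k,cv2.MORPH_OPEN,np.ones((3,3)))
    n,lab,st,_=cv2.connectedComponentsWithStats(k); k=lab==1+np.argmax(st[1:,4])
    c,s,a=rect(X[k]); R=ledge_frame(c,a)
    L=(X[...,:2]*1000-c)@R.T
    hsv=cv2.cvtColor(im,cv2.COLOR_RGB2HSV).astype(int)
    inl=k&(abs(L[...,0])<215)
    cop=inl&(hsv[...,0]<13)&(hsv[...,1]>130)&(L[...,1]<-8)&(L[...,1]>-82)
    print(cam,'ledge',c,s,a)
    cc,ss,aa=rect(X[cop]); print(' copper',cc,ss,'in ledge',(cc-c)@R.T,aa-a,'z',np.median(X[cop][:,2]))
    bl=inl&(hsv[...,2]<70)&(abs(L[...,1]-45)<36)&(abs(L[...,0])<150)
    if bl.sum()>50: cc,ss,aa=rect(X[bl]); print(' black',(cc-c)@R.T,ss,aa-a)
    return c,a,X,L,hsv,k
E
python3 - <<'E'
from fit import *
for cam in ['top','scene']:
    f=np.load(cam+'.npz'); scene_fit(cam,f['im'],f['d'])
E
```

```text
top ledge [550.44030762 -77.45680237] [190.52394104003906, 361.13720703125] 101.11776
 copper [599.77746582 -98.88339233] [59.34346008300781, 148.65560913085938] in ledge [-30.53797025 -44.27963796] 3.5305328 z 0.0758837890094432
 black [-21.86200223  48.50274261] [59.81413269042969, 149.47157287597656] 0.04232025
scene ledge [550.29742432 -75.82470703] [193.76048278808594, 361.3367614746094] 100.95273
 copper [601.2142334  -98.53305817] [60.060462951660156, 147.67196655273438] in ledge [-31.96884883 -45.67475727] 3.5438461 z 0.07693094453700622
 black [-23.40974013  47.41274455] [61.60002136230469, 147.3807830810547] 0.28269196
```

{"api": "step_arm", "payload": {
  "rows": [
    [[47, -10, 0], -7],
    [[95, -20, 0], -15],
    [[142, -29, 0], -22],
    [[189, -39, 0], -30],
    [[236, -49, 0], -37],
    [[284, -58, 0], -45],
    [[331, -68, 0], -52],
    [[378, -78, 0], -60],
    [[426, -88, 0], -67],
    [[473, -97, 0], -75],
    [[520, -107, 0], -82],
    [[520, -107, 0], -82]
  ],
  "claw": 1
}}

```text
clock: 2.2
eef_pos: [0.6224, -0.1984, 0.3022]
tool_rot: [0.633, 0.774, 0.0, -0.001]
ft_force: [0.3, -0.1, -0.1]
grip_width: 0.0004
grasp_force: 0.0
```

```bash
cat > st.py <<'E'
from fit import *
from scipy.spatial.transform import Rotation as Ro
o=bot.get_obs(); R=Ro.from_quat(o['tool_rot']).as_matrix(); a=np.radians(101.0)
ex=np.array([np.cos(a),np.sin(a)]); ey=np.array([-ex[1],ex[0]])
d=np.array(o['eef_pos'])[:2]*1000-[550.4,-76.7]
print(o['clock'],'tcp ledge',d@ex,d@ey,'z',o['eef_pos'][2],'yaw',np.degrees(np.arctan2(R[1,0],R[0,0])),'tilt',R[2],'F',o['ft_force'],o['grip_width'])
def delta(lx,ly,z):
    t=np.array([*(np.array([550.4,-76.7])+lx*ex+ly*ey),z*1000])/1000
    print('tool shift mm',(R.T@(t-o['eef_pos']))*1000)
E
python3 -c "
from st import *
delta(-135,-45,.146)"
```

```text
2.2 tcp ledge -133.2367759587213 -47.461942370381166 z 0.3022394788295566 yaw 101.38941468409293 tilt [ 9.80513869e-04 -6.26838829e-04 -9.99999323e-01] F [ 0.33502699 -0.05593961 -0.08705842] 0.0004163998438745516
tool shift mm [ -1.89964482  -2.3759329  156.23921133]
```

{"api": "step_arm", "payload": {
  "rows": [
    [[-2, -2, 30], 0],
    [[-2, -2, 60], 0],
    [[-2, -2, 90], 0],
    [[-2, -2, 115], 0],
    [[-2, -2, 130], 0],
    [[-2, -2, 135], 0],
    [[-2, -2, 140], 0],
    [[-2, -2, 140], 0]
  ]
}}

```text
clock: 3.2
eef_pos: [0.6187, -0.2034, 0.1644]
tool_rot: [0.635, 0.772, 0.0, 0.0]
ft_force: [0.1, -0.5, 0.4]
grip_width: -0.0
grasp_force: 0.0
```

```bash
python3 -c "
from st import *
delta(-135,-45,.146)
im,d=bot.camera('scene'); cv2.imwrite('pics/s1.png',cv2.resize(im[130:370,130:450,::-1],(800,600)))"
```

```text
3.2 tcp ledge -137.4205097667973 -42.883860902872016 z 0.1644400958019124 yaw 101.11919567533978 tilt [-4.78366596e-04  7.61840986e-04 -9.99999595e-01] F [ 0.05035299 -0.51146661  0.37113155] -1.397875927770087e-05
tool shift mm [ 2.42492306  2.10712188 18.44054855]
```

View pics/s1.png

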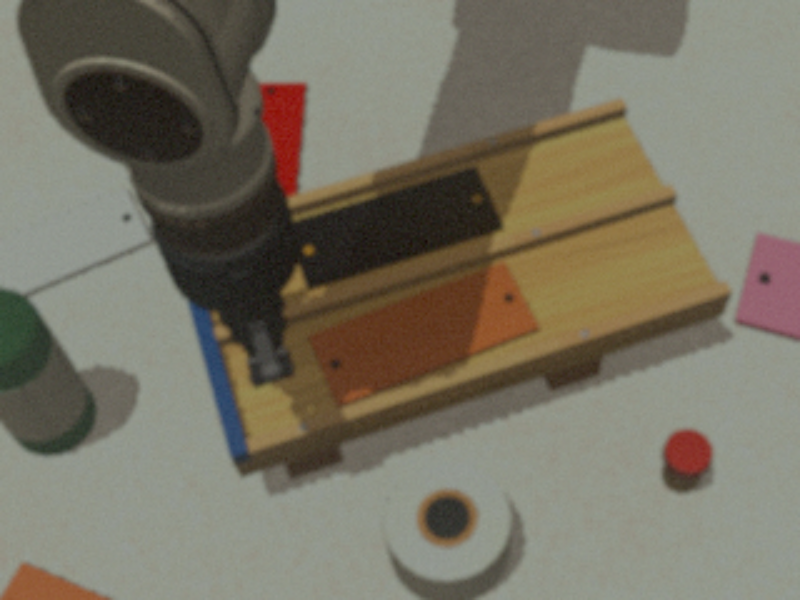

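The shut fingertips are in the crop at about (270,370), between the blue stop and the copper plate's rear edge at about (325,370), above the lane. I'll lower to push height.

{"api": "step_arm", "payload": {
  "rows": [
    [[1, 1, 6], 0],
    [[2, 2, 12], 0],
    [[2, 2, 16], 0],
    [[2, 2, 18], 0],
    [[2, 2, 18], 0]
  ]
}}

```text
clock: 3.88
eef_pos: [0.6199, -0.2009, 0.1456]
tool_rot: [0.635, 0.772, -0.0, -0.0]
ft_force: [0.3, 0.9, 0.0]
grip_width: 0.0001
grasp_force: 0.0
```

```bash
python3 -c "
from st import *
delta(-135,-45,.146);delta(40,-45,.146)"
```

```text
3.875 tcp ledge -135.22570623796753 -44.54454246294012 z 0.1456156013758893 yaw 101.12237920784354 tilt [ 2.66045414e-04 -4.47654245e-04 -9.99999864e-01] F [0.30294071 0.88492367 0.04727773] 8.303721884121785e-05
tool shift mm [ 0.22483516  0.45576649 -0.38454289]
tool shift mm [175.22442978   0.82957303  -0.33815238]
```

{"api": "step_arm", "payload": {
  "rows": [
    [[8, 0, 0], 0],
    [[16, 0, 0], 0],
    [[24, 0, 0], 0],
    [[32, 0, 0], 0],
    [[40, 0, 0], 0],
    [[48, 0, 0], 0],
    [[56, 0, 0], 0],
    [[64, 0, 0], 0],
    [[72, 0, 0], 0],
    [[80, 0, 0], 0],
    [[85, 0, 0], 0],
    [[85, 0, 0], 0]
  ]
}}

```text
clock: 5.38
eef_pos: [0.6035, -0.1169, 0.1459]
tool_rot: [0.635, 0.773, 0.0, -0.0]
ft_force: [0.3, -0.1, -0.0]
grip_width: 0.0002
grasp_force: 0.1
```

```bash
python3 -c "
from st import *
im,d=bot.camera('scene'); cv2.imwrite('pics/s2.png',cv2.resize(im[130:370,130:450,::-1],(800,600)))
scene_fit('scene',im,d)
delta(40,-45,.146)"
```

```text
5.375 tcp ledge -49.55204005711305 -44.50054891438464 z 0.1458757584295664 yaw 101.16613861647818 tilt [ 7.37981427e-04 -8.76654677e-05 -9.99999724e-01] F [ 0.34516118 -0.08737125 -0.04761033] 0.00021010302858024963
scene ledge [549.95263672 -75.73530579] [194.3240966796875, 362.0733947753906] 101.22697
 copper [588.73895264 -31.79742432] [64.12326049804688, 148.4100799560547] in ledge [ 35.54552672 -46.59861945] 0.31878662 z 0.07700224351666624
 black [-22.89214252  46.85570377] [62.18853759765625, 148.26792907714844] 0.0047912598
tool shift mm [ 8.95502826e+01  7.59114515e-01 -5.82216893e-02]
```

View pics/s2.png

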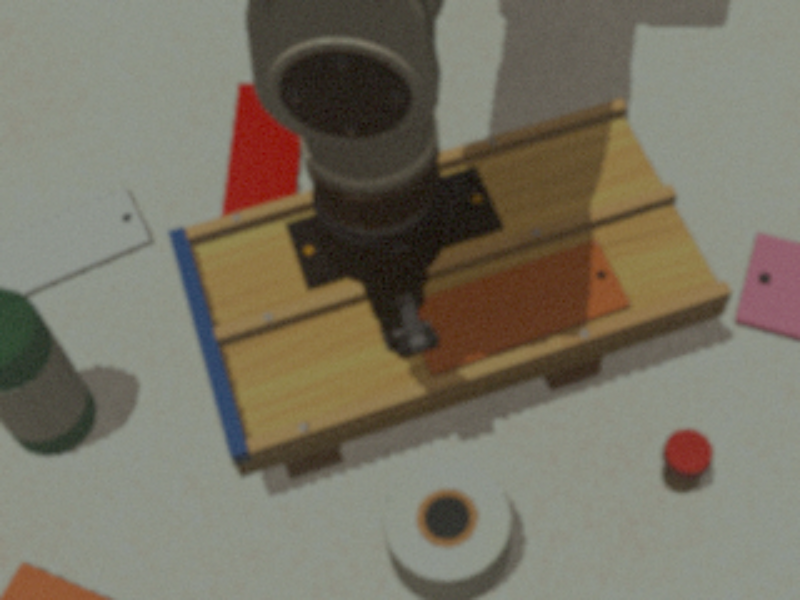

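The plate is straight in its lane, sliding with the fingers at about (410,340) behind it. I'll keep pushing.

{"api": "step_arm", "payload": {
  "rows": [
    [[8, 0, 0], 0],
    [[16, 0, 0], 0],
    [[25, 0, 0], 0],
    [[34, 0, 0], 0],
    [[43, 0, 0], 0],
    [[52, 0, 0], 0],
    [[61, 0, 0], 0],
    [[70, 0, 0], 0],
    [[79, 0, 0], 0],
    [[88, 0, 0], 0],
    [[95, 0, 0], 0],
    [[95, 0, 0], 0]
  ]
}}

```text
clock: 6.92
eef_pos: [0.5851, -0.0236, 0.1459]
tool_rot: [0.635, 0.773, 0.0, -0.0]
ft_force: [0.6, 0.8, -0.7]
grip_width: 0.0003
grasp_force: 0.0
```

```bash
cat > chk.py <<'E'
from st import *
for cam in ['scene','top']:
    im,d=bot.camera(cam)
    p=pts(cam,d,np.ones(d.shape,bool)); m=d>0
    X=np.zeros(d.shape+(3,)); X[m]=p
    L=(X[...,:2]*1000-[550.4,-76.7])@np.array([ex,ey]).T
    h=cv2.cvtColor(im,cv2.COLOR_RGB2HSV).astype(int)
    def rp(n,k):
        k=cv2.morphologyEx(k.astype(np.uint8),cv2.MORPH_OPEN,np.ones((2,2)))>0
        c,s,a=rect(X[k]); q=c-[550.4,-76.7]; print(cam,n,q@ex,q@ey,s,a-101.0,'z',np.median(X[k][:,2]),'lead',np.percentile(L[k][:,0],99.5))
    z=(X[...,2]>.066)&(X[...,2]<.085)
    rp('copper',z&(h[...,0]<13)&(h[...,1]>130)&(abs(L[...,1]+45)<38)&(abs(L[...,0]-60)<180))
    rp('black',z&(h[...,2]<70)&(abs(L[...,1]-45)<38)&(abs(L[...,0])<150))
E
python3 -c "
from chk import *
delta(60,-45,.146)"
```

```text
6.925 tcp ledge 45.508961791520186 -44.24572314555399 z 0.14585303790063936 yaw 101.17923914521818 tilt [ 4.86876128e-04 -2.25823590e-04 -9.99999856e-01] F [ 0.61120456  0.84350434 -0.69579541] 0.0002859625998638449
scene copper 130.06434619020848 218.87623401395308 [148.20668029785156, 612.810546875] -89.58602 z 0.07701826274262558 lead 204.74577731053517
scene black 31.854350720127545 254.05964080362014 [148.08245849609375, 601.0667114257812] 75.17827 z 0.07695474756260645 lead 44.81810673096701
top copper 141.5221190098619 221.57402659746543 [104.07144165039062, 604.1876831054688] -87.4964 z 0.07610418072622793 lead 204.2170550464557
top black 33.177920786997255 276.813461371095 [131.34652709960938, 563.0501708984375] 72.53586 z 0.0758018872045621 lead 29.194797609489065
tool shift mm [14.48867753  0.79957398 -0.14008849]
```

{"api": "step_arm", "payload": {
  "rows": [
    [[6, 0, 0], 0],
    [[12, 0, 0], 0],
    [[17, 0, 0], 0],
    [[17, 0, 0], 0],
    [[17, 0, 0], 0]
  ]
}}

```text
clock: 7.65
eef_pos: [0.582, -0.0075, 0.1459]
tool_rot: [0.635, 0.772, 0.0, -0.0]
ft_force: [-0.7, -0.5, -1.1]
grip_width: 0.0002
grasp_force: 0.0
```

{"api": "step_arm", "payload": {
  "rows": [
    [[-8, 0, 0], 0],
    [[-16, 0, 0], 0],
    [[-20, 0, -20], 0],
    [[-20, 0, -50], 0],
    [[-20, 0, -90], 0],
    [[-20, 0, -130], 0],
    [[-70, 0, -150], 0],
    [[-120, 0, -150], 0],
    [[-170, 0, -150], 0],
    [[-170, 0, -150], 0]
  ]
}}

```text
clock: 8.9
eef_pos: [0.6147, -0.1789, 0.2952]
tool_rot: [0.638, 0.77, -0.0, 0.0]
ft_force: [-0.4, 0.8, -1.1]
grip_width: 0.0001
grasp_force: 0.0
```

```bash
sed -i 's/k=cv2.morph.*/k=k\&(d>0)/' chk.py; python3 -c "
from chk import *
cv2.imwrite('pics/top3.png',im[100:340,100:420,::-1].repeat(2,0).repeat(2,1))
s,_=bot.camera('scene'); cv2.imwrite('pics/s3.png',s[:,:,::-1])"
```

```text
8.9 tcp ledge -112.61061591171196 -43.64607011661404 z 0.2951658278058423 yaw 100.77805499371736 tilt [-6.70554169e-04 -3.61558919e-04 -9.99999710e-01] F [-0.37616978  0.81308411 -1.06945638] 0.00013011942761998943
scene copper 148.21064765559962 -51.58569489782328 [59.978878021240234, 147.39791870117188] -0.9020004 z 0.07700727828283777 lead 220.84268487319878
scene black 9.572182716736972 49.20521035068529 [65.8632583618164, 211.8823699951172] 0.78804016 z 0.07697270798189015 lead 50.860644472639244
top copper 148.26632994338073 -51.33953869568877 [59.099761962890625, 150.15406799316406] -2.2445984 z 0.0759150061656389 lead 221.7906760823581
top black 16.115927818874187 47.98841771504126 [61.15919494628906, 71.79549407958984] 0.34893036 z 0.07581933704279487 lead 51.807399032507966
```

View pics/s3.png

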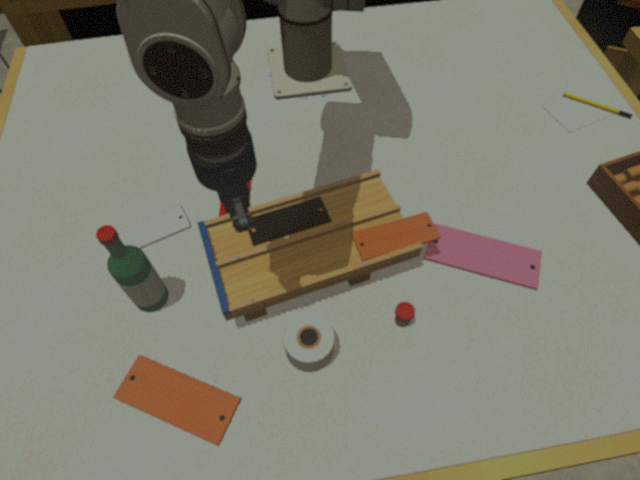

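The plate lies flat in its lane and sticks out past the open end at about (425,235). It is at x≈148 mm and y≈-51 mm in the ledge frame, turned about 1–2°. The bottle, roll, stopper and black plate haven't moved, and the arm is clear.

```bash
python3 -c "
from workcell import bot
print(bot.job_done())"
```

```text
the job is handed in; nothing more can be done
None
```

I pushed the copper plate to about 43 mm past the open end (just over a quarter of its length), flat in its lane, and handed the job in; the other items look unmoved and the arm is clear, but no verdict was returned.

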